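Find the label magazine with the worn spring and fold its tag down

ROBOT

A 6-joint arm with a two-finger parallel gripper is mounted at the origin on the work surface. World frame = base frame: x ahead of the robot, y to its left, z up, the work surface at z = 0. Lengths are in m, angles in rad, forces in N, time in s.
With the tool pointing down it reaches from about 0.275 to 0.725 m from the base axis. Payload 5.6 kg.
Tool frame: the origin (TCP) lies at the centre of the arm's flange, where the gripper is bolted on; the fingertips stand 173 mm ahead of it and the grasp point (between the pads) lies 155 mm ahead of it (manip.grasp_offset is the distance from the TCP to the grasp point, in m); z points along the fingers, y is the line along which they close (so a half turn about z gives the same grasp; the last joint's range is limited). The gripper opens to 85 mm and grips with 20 to 120 N. Pads are 22 mm wide; open, the fingers measure 114 mm over their backs; the gripper's body (76 mm by 85 mm) begins 54 mm behind the grasp point. The pads swing forward as they close: fully open they stand 13 mm farther back than shut.
Start: joints at [-1.063, 0.255, 0.108, 0, -1.424, -0.285], TCP at [0.122, -0.536, 0.405] pointing down, gripper open.
Joint ranges: [-2.95, 2.95], [-1.21, 1.97], [-1.09, 1.5], [-2.87, 1.71], [-2.94, -0.07], [-3.05, 3.05]. Speed limits (rad/s): [2.57, 2.57, 3.14, 3.14, 3.14, 3.14].

INTERFACE

Orientations are given as a rotation vector (axis times angle).
In Python, from rig import manip, vision gives the robot as it stands.
- The arm moves only by the shell command python3 -m crank 'ROWS' [FORCE]. ROWS is JSON, a list of rows, each an object with "fingers": the closure in counts, from 0 (fully open) to 255 (shut); "translation": the shift along the tool's x, y, z in cm, a list of three; "spin": the turn about the tool's z in rad. In form: [{"fingers": fingers, "translation": [tx, ty, tz], "spin": spin}, ...]. A call has 1 to 12 rows; each row shifts and turns the commanded pose from where the row before left it, along the tool's axes as they then stand; what a row does not reach is not made up. A row lasts 1/10 s, in which the tool goes at most 50 mm and 8.59 degrees, less where a joint would pass 70% of its speed; a pose out of reach is approached as far as the arm can. A call is refused whole if a number of a shift passes 5 or a number of a turn 0.15, either way. A call with a gripper value outside its range is refused whole. The fingers move at their own pace and stop on an object; FORCE is the grip in N (left out, the last holds). Time passes only in rows, so rows that do not move let the fingers close. It gives the time, the measured TCP pose, the force, the opening and the grip force at its end, in the units of the state.
- manip.get_obs(): the state, without advancing time (a new reading comes with each control period).
- vision.read_camera(name): name is "scene" or "top"; returns a dict with "image" (400x640x3 uint8, red, green, blue), "depth" (400x640 float32, m along the optical axis (not along the pixel's ray), 0 where there is no reading), "intrinsics" (3x3 intrinsics, pixels), "dist" ([k1, k2, p1, p2, k3] as OpenCV has them; the pictures are not rectified), "cam_to_world" (4x4, takes a point from camera to world coordinates). Camera axes: x right, y up, looking along -z (the intrinsics and any distortion apply to the point x, -y, -z); pixel columns grow to the right and rows downward; lengths in m; the calibration is good to about 2 mm. A picture is of the moment at which its call begins.
- manip.hand_in(): hands the job in; it is judged then, once.
The state is a dict: "time": time; "q": joint angles; "dq": joint speeds; "joint_efforts": joint torques, N m; "position": TCP position; "tool_rot": TCP orientation; "wrist_force": force on the tool from outside, world axes, zero at the start; "ft_torque": the same for the moment, N m; "grip_width": finger opening in m; "finger_force": force on a finger pad.
Only numpy, scipy, OpenCV 4.12 (cv2) and the standard library are available. Lean on these libraries where they do the work, as an engineer would, in place of code of your own. Each camera call takes 0.05 s, during which the arm holds its last target. There are 200 camera calls.

TASK

One of the three empty label magazines has a worn, soft spring. Press each cork-faced lift plate down about a centimetre and let it up again, one after another from the robot's left to its right, to feel which is softest; then push the hinged tag of that magazine fully down to mark it out of use, leaving the other two tags up. Use the fingertips only to press and push: do not lift or shift anything else on the bench, and finish with the hand clear.

Things in the scene. Friction and masses are not known exactly. Their poses are not given: they have to be found in the camera images.
- mag_a: One of three identical label magazines fixed in a row, in changing order: grey base 156 x 96 x 14 mm, four corner guides 85 mm high round a sprung lift plate 100 x 74 mm (x, y; 94 x 68 mm free between the guides), a hinged metal tag at the +x end. Origin: on the bench under the plate's middle; z up, x from the plate to the tag, roughly away from the robot.
- plate_a_top (a point): Middle of the cork face on top of mag_a's lift plate, 66 mm above the bench when not pressed (19 mm below the tops of the corner guides); it goes straight down when pressed and springs back.
- lift_a (a joint): How far mag_a's lift plate is pressed down, m: 0 = up, 0.020 = bottom. All plates start to give at about 1 N. The worn spring then takes about 0.2 N more per mm, the two good ones about 0.6 N per mm.
- tag_a_end (a point): Middle of the free end of mag_a's tag, on its upper face; the tag is 44 mm wide (y), 3 mm thick. Its hinge runs along the magazine's y at x = +70 mm, 40 mm above the bench, 52 mm from this end. Raised, it slopes up and away from the lift plate (end about 85 mm up); fully down, it lies level, pointing to +x, upper face 44 mm above the bench, end at x = +122 mm.
- tag_a (a joint): Angle of mag_a's tag, rad: 0 = raised (55 degrees above level), 0.96 = fully down (level). It stays where it is left; pressing down on its outer half turns it with about 1 to 3 N.
- mag_b: Another magazine, same make and same frame as mag_a.
- plate_b_top (a point): Middle of the cork face on top of mag_b's lift plate, 66 mm above the bench when not pressed (19 mm below the tops of the corner guides); it goes straight down when pressed and springs back.
- lift_b (a joint): How far mag_b's lift plate is pressed down, m: 0 = up, 0.020 = bottom.
- tag_b_end (a point): Middle of the free end of mag_b's tag, on its upper face; the tag is 44 mm wide (y), 3 mm thick. Its hinge runs along the magazine's y at x = +70 mm, 40 mm above the bench, 52 mm from this end. Raised, it slopes up and away from the lift plate (end about 85 mm up); fully down, it lies level, pointing to +x, upper face 44 mm above the bench, end at x = +122 mm.
- tag_b (a joint): Angle of mag_b's tag, rad: 0 = raised (55 degrees above level), 0.96 = fully down (level). It stays where it is left.
- mag_c: Another magazine, same make and same frame as mag_a.
- plate_c_top (a point): Middle of the cork face on top of mag_c's lift plate, 66 mm above the bench when not pressed (19 mm below the tops of the corner guides); it goes straight down when pressed and springs back.
- lift_c (a joint): How far mag_c's lift plate is pressed down, m: 0 = up, 0.020 = bottom.
- tag_c_end (a point): Middle of the free end of mag_c's tag, on its upper face; the tag is 44 mm wide (y), 3 mm thick. Its hinge runs along the magazine's y at x = +70 mm, 40 mm above the bench, 52 mm from this end. Raised, it slopes up and away from the lift plate (end about 85 mm up); fully down, it lies level, pointing to +x, upper face 44 mm above the bench, end at x = +122 mm.
- tag_c (a joint): Angle of mag_c's tag, rad: 0 = raised (55 degrees above level), 0.96 = fully down (level). It stays where it is left.
- bar_1: Bystander: a small wrapped chocolate bar tied with twine, 45 x 100 x 13 mm, loose on the bench. Origin: under its middle.
- bar_2: Bystander: a small wrapped chocolate bar, 45 x 100 x 13 mm, loose on the bench. Origin: under its middle.
- labels: Bystander: a banded stack of labels, 60 x 90 x 22 mm, loose on the bench. Origin: under its middle.
- spool: Bystander: a spool of twine standing upright, 52 mm in diameter, 50 mm high, loose on the bench. Origin: under its middle.
- scissors: Bystander: a pair of scissors lying flat, about 140 mm long, 8 mm thick, loose on the bench. Origin: under its middle.
- stapler: Bystander: a stapler, 30 x 120 mm, 46 mm high, loose on the bench. Origin: under its middle.
- folder: Bystander: a flat paper-creasing stick, 110 x 20 x 5 mm, loose on the bench. Origin: under its middle.
- glue: Bystander: a glue stick standing upright, 28 mm in diameter, 81 mm high, loose on the bench. Origin: under its middle.

How it is judged:
On the way, in this order (a step that is already met when the one before it is completed fails the run):
1. the lift plate of the left magazine is pressed down by at least 5 mm (((value of joint lift_a above 0.005 m and world y of mag_a above 0.125 m) or (value of joint lift_b above 0.005 m and world y of mag_b above 0.125 m) or (value of joint lift_c above 0.005 m and world y of mag_c above 0.125 m))), for 0.2 s.
2. the lift plate of the middle magazine is pressed down by at least 5 mm (((value of joint lift_a above 0.005 m and world y of mag_a between -0.125 and 0.125 m) or (value of joint lift_b above 0.005 m and world y of mag_b between -0.125 and 0.125 m) or (value of joint lift_c above 0.005 m and world y of mag_c between -0.125 and 0.125 m))), for 0.2 s.
3. the lift plate of the right magazine is pressed down by at least 5 mm (((value of joint lift_a above 0.005 m and world y of mag_a below -0.125 m) or (value of joint lift_b above 0.005 m and world y of mag_b below -0.125 m) or (value of joint lift_c above 0.005 m and world y of mag_c below -0.125 m))), for 0.2 s.
4. the tag of the magazine with the softest spring is pushed down (((value of joint tag_a above 0.8 rad and z of plate_a_top in the frame of mag_a below 0.06595 m) or (value of joint tag_b above 0.8 rad and z of plate_b_top in the frame of mag_b below 0.06595 m) or (value of joint tag_c above 0.8 rad and z of plate_c_top in the frame of mag_c below 0.06595 m))), for 0.2 s.
At the end, for the whole second after the job is handed in: The tag of the magazine with the softest spring (worn: its plate rests 0.2 mm lower) is down to within 9 degrees of level (0.80 rad), the other two tags are up (under 0.25 rad), the plates have sprung back to within 2 mm, and every loose thing rests within 30 mm of its place (((value of joint tag_a above 0.8 rad and z of plate_a_top in the frame of mag_a below 0.06595 m) or (value of joint tag_b above 0.8 rad and z of plate_b_top in the frame of mag_b below 0.06595 m) or (value of joint tag_c above 0.8 rad and z of plate_c_top in the frame of mag_c below 0.06595 m)) and (value of joint tag_a below 0.25 rad or z of plate_a_top in the frame of mag_a below 0.06595 m) and (value of joint tag_b below 0.25 rad or z of plate_b_top in the frame of mag_b below 0.06595 m) and (value of joint tag_c below 0.25 rad or z of plate_c_top in the frame of mag_c below 0.06595 m) and value of joint each of lift_a, lift_b, lift_c below 0.002 m and distance of each of bar_1, bar_2, labels, spool, scissors, stapler, folder, glue from where it was at the start of the episode below 0.03 m and linear speed of each of bar_1, bar_2, labels, spool, scissors, stapler, folder, glue below 0.02 m/s); the robot touches nothing.
It fails at once if the tag of a magazine with a good spring is pushed down (more than 0.45 rad) ((value of joint tag_a above 0.45 rad and z of plate_a_top in the frame of mag_a above 0.06595 m) or (value of joint tag_b above 0.45 rad and z of plate_b_top in the frame of mag_b above 0.06595 m) or (value of joint tag_c above 0.45 rad and z of plate_c_top in the frame of mag_c above 0.06595 m)).
It fails at once if a bystander is lifted, carried, knocked over or shoved (30 mm) (distance of any of bar_1, bar_2, labels, spool, scissors, stapler, folder, glue from where it was at the start of the episode above 0.03 m or angle between any of bar_1, bar_2, labels, spool, scissors, stapler, folder, glue's own z axis and vertical above 0.5 rad).
It also fails if it takes over 54 s, if anything falls off the work surface, if the arm or the gripper's body presses on something with over 40 N, if the wrist force passes 120 N, or if a joint passes its speed limit or range.

## Working session

There is one attempt and no reset: what is moved stays moved. The work goes in short steps, Python scripts to look and compute and a shell command to move; the robot and the scene stay as the last step left them, time stands still between calls to the robot, and variables do not carry over. Pictures are saved under pics/ and viewed, at most 10 in all, crops included, and the job is handed in when it is done.

```bash
mkdir -p pics; ls; cat > h.py <<'E'
import numpy as np, cv2
from rig import manip, vision
def cam(n):
    c=vision.read_camera(n); return c
def ray(c,u,v):
    p=cv2.undistortPoints(np.array([[[u,v]]],float),np.array(c["intrinsics"]),np.array(c["dist"]))[0,0]
    T=np.array(c["cam_to_world"]); d=T[:3,:3]@np.array([p[0],-p[1],-1.]); return T[:3,3],d
def plane(c,u,v,z):
    o,d=ray(c,u,v); return o+d*(z-o[2])/d[2]
def cloud(c):
    D=c["depth"]; h,w=D.shape
    uv=np.stack(np.meshgrid(np.arange(w),np.arange(h)),-1).reshape(-1,1,2).astype(float)
    p=cv2.undistortPoints(uv,np.array(c["intrinsics"]),np.array(c["dist"]))[:,0]
    d=D.reshape(-1); X=np.stack([p[:,0]*d,-p[:,1]*d,-d],1); T=np.array(c["cam_to_world"])
    W=X@T[:3,:3].T+T[:3,3]; W[d==0]=np.nan; return W.reshape(h,w,3)
def st():
    o=manip.get_obs()
    for k in("time","q","position","tool_rot","wrist_force","grip_width"): print(k,np.round(o[k],4))
E
python3 - <<'E'
from h import *
st()
for n in("top","scene"):
    c=cam(n); cv2.imwrite(f"pics/{n}0.png",c["image"][:,:,::-1]); print(n,np.round(c["cam_to_world"],3).tolist())
    np.savez(f"{n}0.npz",**c)
E
```

```text
pics
time 0.0
q [-1.0634e+00  2.5570e-01  1.0700e-01 -5.0000e-04 -1.4239e+00 -2.8460e-01]
position [ 0.1216 -0.5362  0.4038]
tool_rot [ 3.4910e-01 -3.1219e+00 -3.0000e-03]
wrist_force [-0.152   0.0078  0.0291]
grip_width 0.0851
top [[0.006, 0.985, -0.175, 0.402], [-1.0, 0.006, 0.0, -0.013], [0.001, 0.175, 0.985, 0.895], [0.0, 0.0, 0.0, 1.0]]
scene [[0.888, -0.345, 0.303, 0.788], [0.459, 0.693, -0.556, -0.47], [-0.018, 0.633, 0.774, 0.703], [0.0, 0.0, 0.0, 1.0]]
```

View pics/top0.png

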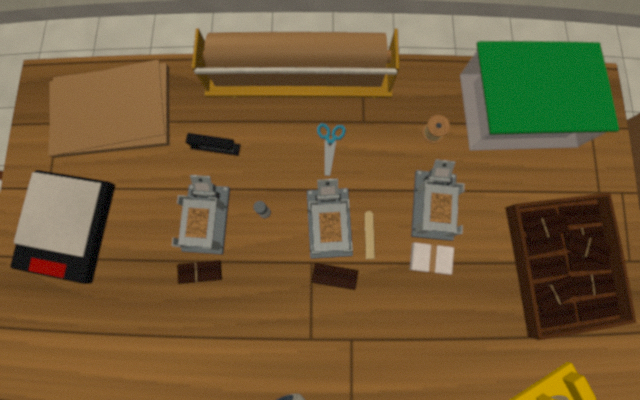

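View pics/scene0.png

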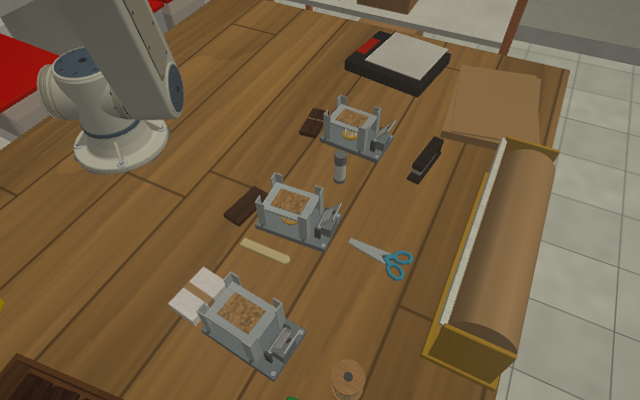

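The top view shows the corks at about (198,222), (331,231) and (440,209), with their tags above at (203,187), (327,187) and (443,168). The glue stands at (262,209), between the left and middle magazines, and the scene view confirms all three tags are raised.

```bash
cat > meas.py <<'E'
from h import *
def meas(c,boxes,verbose=1):
    W=cloud(c); hsv=cv2.cvtColor(c["image"],cv2.COLOR_RGB2HSV); out=[]
    for (u,v) in boxes:
        p0=plane(c,u,v,.066); d=np.hypot(W[...,0]-p0[0],W[...,1]-p0[1])
        m=((d<.06)&(abs(W[...,2]-.066)<.008)&(hsv[...,1]>80)&(hsv[...,0]<25)).astype(np.uint8)
        r=cv2.minAreaRect(np.argwhere(m)[:,::-1].astype(np.float32)); ct=plane(c,*r[0],.066)
        # grey base+guides yaw: plan-view points z 4..90mm near
        g=(d<.11)&(W[...,2]>.006)&(W[...,2]<.1)&(hsv[...,1]<70)
        P=W[g][:,:2]; rr=cv2.minAreaRect((P*1000).astype(np.float32))
        out.append(ct); print("cork",np.round(ct,4),"n",m.sum(),"z",np.round(np.median(W[m>0][:,2]),4),"rect",np.round(np.array(rr[0]),1),np.round(rr[1],1),round(rr[2],1))
    return out
if __name__=="__main__":
    for n,b in(("top",[(198,222),(331,231),(440,209)]),("scene",[(351,122),(291,201),(242,312)])):
        print(n); meas(dict(np.load(n+"0.npz")),b)
    c=dict(np.load("top0.npz")); cv2.imwrite("pics/crop.png",cv2.resize(c["image"][155:285,160:480,::-1],None,fx=2.5,fy=2.5,interpolation=cv2.INTER_CUBIC))
E
python3 meas.py
```

```text
top
cork [0.5042 0.2669 0.066 ] n 609 z 0.0655 rect [523.9 255.6] [ 97.6 162.5] 87.1
cork [ 0.497  -0.0294  0.066 ] n 622 z 0.066 rect [516.6 -28. ] [161.7  94.7] 3.8
cork [ 0.5393 -0.2764  0.066 ] n 607 z 0.0661 rect [ 534.3 -268.9] [ 95.5 214.9] 85.4
scene
cork [0.506  0.2566 0.066 ] n 341 z 0.0663 rect [508.7 256.8] [ 99.7 193.1] 87.2
cork [ 0.4997 -0.0359  0.066 ] n 575 z 0.0652 rect [503.8 -31.9] [193.1  96.5] 6.1
cork [ 0.544  -0.2593  0.066 ] n 1038 z 0.0653 rect [ 539.9 -268.2] [ 95.9 210.3] 84.7
```

View pics/crop.png

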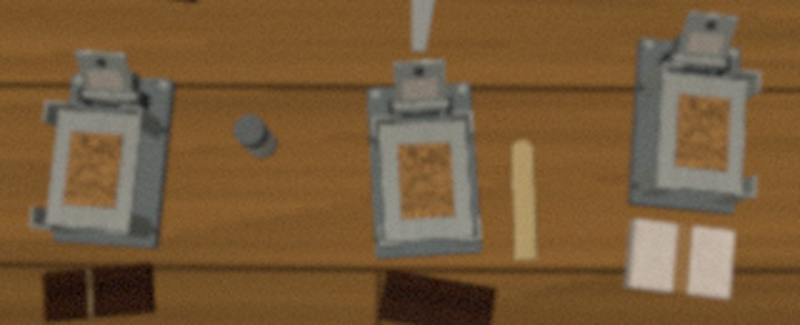

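The crop shows the left cork at (95,170), the middle at (425,180) and the right at (703,132). Each sits in a grey frame, with its tag at the top. The two cameras disagree by about 1 cm in y, so I'll check the heights.

```bash
python3 - <<'E'
from h import *
c=dict(np.load("top0.npz")); W=cloud(c); np.set_printoptions(linewidth=250,suppress=True)
print(c["dist"])
for v in (209,168,):
    print("row",v); print(np.round(W[v,408:470:2]*1000)[:,1:].astype(int).tolist())
print("col 440",np.round(W[150:245:3,440]*1000)[:,[0,2]].astype(int).tolist())
s=dict(np.load("scene0.npz")); Ws=cloud(s)
print("scene row 312",np.round(Ws[312,190:310:6]*1000).astype(int).tolist())
cv2.imwrite("pics/crops.png",cv2.resize(s["image"][255:385,160:320,::-1],None,fx=4,fy=4,interpolation=cv2.INTER_CUBIC))
E
```

```text
[-0.08690276  0.          0.          0.          0.        ]
row 209
[[-212, 1], [-217, -2], [-221, 1], [-224, 12], [-227, 15], [-232, 16], [-237, 14], [-242, 14], [-233, 65], [-238, 62], [-242, 64], [-246, 64], [-251, 64], [-254, 66], [-259, 67], [-263, 68], [-267, 69], [-272, 66], [-276, 66], [-281, 66], [-285, 66], [-290, 64], [-295, 64], [-300, 61], [-303, 65], [-331, 0], [-336, -1], [-341, -1], [-345, 0], [-349, 1], [-354, 2]]
row 168
[[-216, -1], [-220, 2], [-225, 1], [-230, -1], [-235, -1], [-240, 0], [-245, -1], [-249, 0], [-254, 0], [-259, 0], [-264, -1], [-268, 3], [-262, 40], [-260, 63], [-263, 66], [-267, 67], [-271, 68], [-276, 67], [-281, 66], [-285, 67], [-288, 71], [-293, 70], [-298, 69], [-326, 3], [-332, 0], [-337, -2], [-342, -1], [-347, -2], [-351, 0], [-356, -1], [-362, -1]]
col 440 [[691, 0], [683, 2], [676, -2], [669, -1], [638, 78], [633, 73], [627, 68], [622, 62], [617, 56], [612, 49], [607, 42], [603, 28], [588, 64], [581, 64], [574, 64], [567, 67], [560, 67], [554, 65], [548, 64], [541, 63], [534, 64], [528, 65], [521, 65], [515, 65], [508, 69], [502, 63], [495, 64], [494, 15], [487, 14], [480, 14], [475, 0], [468, -3]]
scene row 312 [[446, -295, 21], [455, -290, 21], [486, -298, 68], [493, -292, 62], [502, -288, 63], [512, -284, 66], [521, -280, 66], [529, -275, 65], [538, -271, 67], [547, -266, 66], [555, -262, 65], [564, -258, 66], [572, -253, 64], [581, -248, 64], [589, -243, 63], [599, -240, 65], [588, -210, -3], [599, -206, -1], [608, -202, 0], [619, -198, 3]]
```

View pics/crops.png

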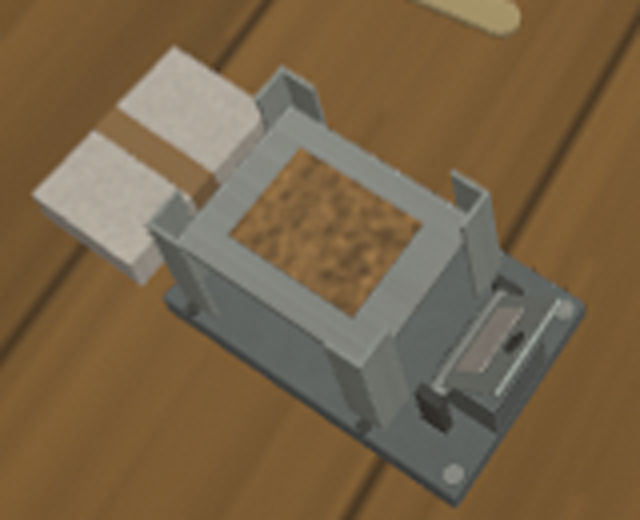

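Each cork is centred on its plate. I'll take the plate centres from the 3D points and the yaw from the base edges, using both cameras.

```bash
cat > plates.py <<'E'
from h import *
from scipy.ndimage import label
cs=[(0.505,.258),(0.499,-.032),(0.541,-.268)]
Cs={n:dict(np.load(n+"0.npz")) for n in("top","scene")}
for p in cs:
    for n,c in Cs.items():
        W=cloud(c); hsv=cv2.cvtColor(c["image"],cv2.COLOR_RGB2HSV)
        d=np.hypot(W[...,0]-p[0],W[...,1]-p[1])
        cork=(d<.06)&(abs(W[...,2]-.066)<.01)&(hsv[...,1]>100)&(hsv[...,0]<25)
        cork=cv2.morphologyEx(cork.astype(np.uint8),cv2.MORPH_OPEN,np.ones((3,3)))
        l,k=label(cork); i=1+np.argmax(np.bincount(l.ravel())[1:]); P=W[l==i]
        r=cv2.minAreaRect((P[:,:2]*1000).astype(np.float32))
        ax=np.linalg.svd(P[:,:2]-P[:,:2].mean(0),full_matrices=False)[2][0]; yaw=np.degrees(np.arctan(ax[1]/ax[0]))
        t=p+np.array([.085,0]); g=(np.hypot(W[...,0]-t[0],W[...,1]-t[1])<.035)&(W[...,2]>.062)&(W[...,2]<.095)&(W[...,0]>p[0]+.07)
        T=W[g]; 
        print(n,"cork mean",np.round(P.mean(0),4),"mid",np.round(r[0],1),np.round(r[1],1),"yaw",round(yaw,1),"tag z>.062 mean",np.round(T.mean(0),4) if len(T) else None, "max x",np.round(T[:,0].max(),3) if len(T) else None)
o=manip.get_obs(); R=cv2.Rodrigues(np.array(o["tool_rot"],float))[0]; print(np.round(R,3))
E
python3 plates.py
```

```text
top cork mean [0.5042 0.2576 0.0656] mid [504.  257.4] [45.  61.6] yaw -4.5 tag z>.062 mean [0.5954 0.2524 0.0733] max x 0.606
scene cork mean [0.5056 0.2574 0.0664] mid [505.6 258.3] [44.8 64.4] yaw -2.4 tag z>.062 mean [0.5962 0.25   0.0754] max x 0.606
top cork mean [ 0.4969 -0.0295  0.066 ] mid [497.1 -29.4] [61.9 43.6] yaw 3.1 tag z>.062 mean [ 0.5884 -0.0236  0.0736] max x 0.598
scene cork mean [ 0.4988 -0.0288  0.0653] mid [498.6 -28.7] [63.9 47.4] yaw 0.1 tag z>.062 mean [ 0.5914 -0.0248  0.0741] max x 0.601
top cork mean [ 0.5394 -0.2697  0.0662] mid [ 539.8 -269.6] [43.6 62.8] yaw -6.0 tag z>.062 mean [ 0.632  -0.2781  0.0728] max x 0.642
scene cork mean [ 0.5426 -0.2688  0.0653] mid [ 542.  -268.2] [45.7 63.8] yaw -5.6 tag z>.062 mean [ 0.6354 -0.278   0.0733] max x 0.646
[[-0.975 -0.221 -0.001]
 [-0.221  0.975  0.002]
 [ 0.     0.002 -1.   ]]
```

```bash
python3 -m crank '[{"fingers":255,"translation":[0,0,0],"spin":0.112},{"fingers":255,"translation":[0,0,0],"spin":0.112},{"fingers":255,"translation":[-1.9,4,0.4],"spin":0},{"fingers":255,"translation":[-1.9,4,0.4],"spin":0},{"fingers":255,"translation":[-1.9,4,0.4],"spin":0},{"fingers":255,"translation":[-1.9,4,0.4],"spin":0},{"fingers":255,"translation":[-1.9,4,0.4],"spin":0},{"fingers":255,"translation":[-1.9,4,0.4],"spin":0},{"fingers":255,"translation":[-1.9,4,0.4],"spin":0},{"fingers":255,"translation":[-1.9,4,0.4],"spin":0},{"fingers":255,"translation":[-1.9,4,0.4],"spin":0},{"fingers":255,"translation":[-1.9,4,0.4],"spin":0}]' 20; python3 -c "from h import *;st()"
```

```text
time: 1.3
position: [0.312, -0.1349, 0.3645]
tool_rot: [0.002, 3.141, 0.0]
wrist_force: [1.3, -0.7, 0.9]
grip_width: 0.0001
finger_force: 0.0
time 1.3
q [ 6.3300e-02 -1.5990e-01 -4.3540e-01 -1.0000e-04 -1.2949e+00 -1.6353e+00]
position [ 0.312  -0.1349  0.3645]
tool_rot [1.9000e-03 3.1412e+00 3.0000e-04]
wrist_force [ 1.2648 -0.6761  0.8773]
grip_width 0.0001
```

```bash
python3 -m crank '[{"fingers":255,"translation":[-1.9,3.9,0.5],"spin":0},{"fingers":255,"translation":[-1.9,3.9,0.5],"spin":0},{"fingers":255,"translation":[-1.9,3.9,0.5],"spin":0},{"fingers":255,"translation":[-1.9,3.9,0.5],"spin":0},{"fingers":255,"translation":[-1.9,3.9,0.5],"spin":0},{"fingers":255,"translation":[-1.9,3.9,0.5],"spin":0},{"fingers":255,"translation":[-1.9,3.9,0.5],"spin":0},{"fingers":255,"translation":[-1.9,3.9,0.5],"spin":0},{"fingers":255,"translation":[-1.9,3.9,0.5],"spin":0},{"fingers":255,"translation":[-1.9,3.9,0.5],"spin":0},{"fingers":255,"translation":[-0.3,0.2,0.4],"spin":0},{"fingers":255,"translation":[0,0,0],"spin":0}]'; python3 - <<'E'
from h import *
c=cam("top"); cv2.imwrite("pics/top1.png",cv2.resize(c["image"][130:300,120:330,::-1],None,fx=3,fy=3))
E
```

```text
time: 2.5
position: [0.5055, 0.2559, 0.3088]
tool_rot: [-0.001, -3.139, 0.003]
wrist_force: [-0.9, -0.4, -0.1]
grip_width: 0.0001
finger_force: 0.0
```

View pics/top1.png

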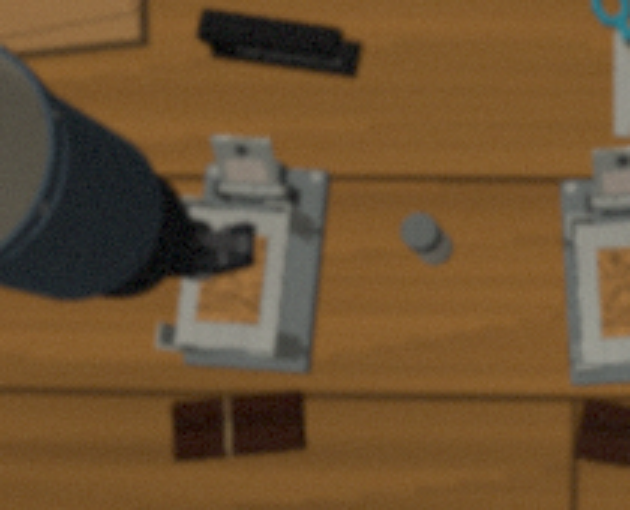

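The closed fingertips hover over the left cork at about crop pixel (235,250), with the arm clear of the tag and glue. Next I descend to just above the plate.

```bash
python3 -m crank '[{"fingers":255,"translation":[0,0.1,2],"spin":0},{"fingers":255,"translation":[0,0,2],"spin":0},{"fingers":255,"translation":[0,0,2],"spin":0},{"fingers":255,"translation":[0,0,0],"spin":0},{"fingers":255,"translation":[0,0,0],"spin":0},{"fingers":255,"translation":[0,0,0],"spin":0}]'
for i in 1; do python3 -m crank '[{"fingers":255,"translation":[0,0,0.5],"spin":0},{"fingers":255,"translation":[0,0,0.5],"spin":0},{"fingers":255,"translation":[0,0,0.4],"spin":0},{"fingers":255,"translation":[0,0,0],"spin":0},{"fingers":255,"translation":[0,0,0],"spin":0},{"fingers":255,"translation":[0,0,0],"spin":0}]'; done
python3 -m crank '[{"fingers":255,"translation":[0,0,0.4],"spin":0},{"fingers":255,"translation":[0,0,0],"spin":0},{"fingers":255,"translation":[0,0,0],"spin":0},{"fingers":255,"translation":[0,0,0],"spin":0}]'
```

```text
time: 3.15
position: [0.5058, 0.256, 0.2524]
tool_rot: [0.002, 3.139, 0.002]
wrist_force: [0.2, -0.3, -0.5]
grip_width: 0.0001
finger_force: 0.0
time: 3.75
position: [0.5054, 0.2562, 0.2368]
tool_rot: [-0.002, -3.141, 0.0]
wrist_force: [-0.8, 0.5, 1.4]
grip_width: -0.0002
finger_force: 0.7
time: 4.15
position: [0.5056, 0.2562, 0.2328]
tool_rot: [0.002, 3.141, 0.0]
wrist_force: [-1.2, 0.0, 2.2]
grip_width: -0.0002
finger_force: 1.1
```

```bash
python3 -m crank '[{"fingers":255,"translation":[0,0,0.25],"spin":0},{"fingers":255,"translation":[0,0,0.25],"spin":0},{"fingers":255,"translation":[0,0,0],"spin":0},{"fingers":255,"translation":[0,0,0],"spin":0},{"fingers":255,"translation":[0,0,0],"spin":0}]'
python3 -m crank '[{"fingers":255,"translation":[0,0,0],"spin":0}]' | grep -E "pos|wrist"
python3 -m crank '[{"fingers":255,"translation":[0,0,0],"spin":0}]' | grep -E "pos|wrist"
```

```text
time: 4.65
position: [0.5056, 0.2562, 0.2278]
tool_rot: [0.002, 3.141, 0.0]
wrist_force: [0.5, -0.0, 3.6]
grip_width: -0.0003
finger_force: 1.6
position: [0.5056, 0.2562, 0.2279]
wrist_force: [0.1, -1.1, 3.0]
position: [0.5056, 0.2562, 0.2278]
wrist_force: [1.5, 0.2, 3.4]
```

The left plate reads about 3.3 N at 11 mm, which fits the soft spring. Next is the middle one.

```bash
python3 -m crank '[{"fingers":255,"translation":[0,0,-2],"spin":0},{"fingers":255,"translation":[0,0,-3],"spin":0},{"fingers":255,"translation":[0,0,-3],"spin":0},{"fingers":255,"translation":[0.1,-4,0],"spin":0},{"fingers":255,"translation":[0.1,-4,0],"spin":0},{"fingers":255,"translation":[0.1,-4,0],"spin":0},{"fingers":255,"translation":[0.1,-4,0],"spin":0},{"fingers":255,"translation":[0.1,-4,0],"spin":0},{"fingers":255,"translation":[0.1,-4,0],"spin":0},{"fingers":255,"translation":[0.1,-4.5,0],"spin":0},{"fingers":255,"translation":[0,0,0],"spin":0},{"fingers":255,"translation":[0,0,0],"spin":0}]'
```

```text
time: 6.05
position: [0.4977, -0.0298, 0.307]
tool_rot: [-0.006, -3.14, -0.0]
wrist_force: [-1.0, 0.3, 0.6]
grip_width: 0.0002
finger_force: 0.0
```

Down 7.9 cm, to 11 mm of press.

```bash
python3 -m crank '[{"fingers":255,"translation":[0,0.1,2],"spin":0},{"fingers":255,"translation":[0,0,2],"spin":0},{"fingers":255,"translation":[0,0,2],"spin":0},{"fingers":255,"translation":[0,0,0.5],"spin":0},{"fingers":255,"translation":[0,0,0.5],"spin":0},{"fingers":255,"translation":[0,0,0.5],"spin":0},{"fingers":255,"translation":[0,0,0.4],"spin":0},{"fingers":255,"translation":[0,0,0],"spin":0},{"fingers":255,"translation":[0,0,0],"spin":0},{"fingers":255,"translation":[0,0,0],"spin":0},{"fingers":255,"translation":[0,0,0],"spin":0}]'
python3 -m crank '[{"fingers":255,"translation":[0,0,0],"spin":0}]' | grep -E "pos|wrist"
python3 -m crank '[{"fingers":255,"translation":[0,0,0],"spin":0}]' | grep -E "pos|wrist"
```

```text
time: 7.15
position: [0.4982, -0.0274, 0.2297]
tool_rot: [0.002, 3.14, 0.001]
wrist_force: [-4.9, 3.1, 7.3]
grip_width: 0.0004
finger_force: 3.3
position: [0.4981, -0.0275, 0.2297]
wrist_force: [-4.1, 2.7, 6.9]
position: [0.4981, -0.0275, 0.2297]
wrist_force: [-3.6, 3.3, 6.1]
```

The middle reads about 6.8 N at 9 mm, so its spring is good. Next is the right one.

```bash
python3 -m crank '[{"fingers":255,"translation":[0,0,-2],"spin":0},{"fingers":255,"translation":[0,0,-3],"spin":0},{"fingers":255,"translation":[0,0,-3],"spin":0},{"fingers":255,"translation":[-0.7,-4,0],"spin":0},{"fingers":255,"translation":[-0.7,-4,0],"spin":0},{"fingers":255,"translation":[-0.7,-4,0],"spin":0},{"fingers":255,"translation":[-0.7,-4,0],"spin":0},{"fingers":255,"translation":[-0.7,-4,0],"spin":0},{"fingers":255,"translation":[-0.8,-4.1,0],"spin":0},{"fingers":255,"translation":[0,0,0],"spin":0},{"fingers":255,"translation":[0,0,0],"spin":0}]'
```

```text
time: 8.45
position: [0.5409, -0.2698, 0.3085]
tool_rot: [0.005, 3.141, -0.0]
wrist_force: [-0.4, 0.8, -0.2]
grip_width: -0.0002
finger_force: 0.0
```

```bash
python3 -m crank '[{"fingers":255,"translation":[0,0,2],"spin":0},{"fingers":255,"translation":[0,0,2],"spin":0},{"fingers":255,"translation":[0,0,2],"spin":0},{"fingers":255,"translation":[0,0,0.5],"spin":0},{"fingers":255,"translation":[0,0,0.5],"spin":0},{"fingers":255,"translation":[0,0,0.5],"spin":0},{"fingers":255,"translation":[0,0,0.5],"spin":0},{"fingers":255,"translation":[0,0,0],"spin":0},{"fingers":255,"translation":[0,0,0],"spin":0},{"fingers":255,"translation":[0,0,0],"spin":0},{"fingers":255,"translation":[0,0,0],"spin":0}]'
python3 -m crank '[{"fingers":255,"translation":[0,0,0],"spin":0}]' | grep -E "pos|wrist"
python3 -m crank '[{"fingers":255,"translation":[0,0,0],"spin":0}]' | grep -E "pos|wrist"
```

```text
time: 9.55
position: [0.5412, -0.2685, 0.2303]
tool_rot: [0.001, 3.139, -0.0]
wrist_force: [-1.7, 4.3, 6.4]
grip_width: 0.0001
finger_force: 3.4
position: [0.5412, -0.2686, 0.2303]
wrist_force: [-2.6, 3.5, 6.8]
position: [0.5412, -0.2686, 0.2303]
wrist_force: [-1.8, 4.5, 5.9]
```

The left reads 3.3 N and the other two about 6.5 N, so the left magazine is worn. I'm moving over its tag.

```bash
python3 -m crank '[{"fingers":255,"translation":[0,0,-2],"spin":0},{"fingers":255,"translation":[0,0,-3],"spin":0},{"fingers":255,"translation":[0,0,-3],"spin":0},{"fingers":255,"translation":[-0.5,4,0],"spin":0},{"fingers":255,"translation":[-0.5,4,0],"spin":0},{"fingers":255,"translation":[-0.5,4,0],"spin":0},{"fingers":255,"translation":[-0.5,4,0],"spin":0},{"fingers":255,"translation":[-0.5,4,0],"spin":0},{"fingers":255,"translation":[-0.5,4,0],"spin":0},{"fingers":255,"translation":[-0.5,4,0],"spin":0},{"fingers":255,"translation":[-0.5,4,0],"spin":0},{"fingers":255,"translation":[-0.5,4,0],"spin":0}]'
python3 -m crank '[{"fingers":255,"translation":[-0.5,4,0],"spin":0},{"fingers":255,"translation":[-0.5,4,0],"spin":0},{"fingers":255,"translation":[-0.5,4,0],"spin":0},{"fingers":255,"translation":[-0.5,4,0],"spin":0},{"fingers":255,"translation":[0,0,0],"spin":0},{"fingers":255,"translation":[0,0,0],"spin":0}]'
```

```text
time: 10.95
position: [0.5865, 0.0928, 0.3094]
tool_rot: [0.002, 3.14, 0.001]
wrist_force: [1.2, 0.2, 0.2]
grip_width: -0.0001
finger_force: 0.0
time: 11.55
position: [0.6065, 0.2521, 0.3086]
tool_rot: [-0.001, 3.141, 0.0]
wrist_force: [-0.4, -0.2, -0.3]
grip_width: 0.0
finger_force: 0.0
```

```bash
python3 -m crank '[{"fingers":255,"translation":[0,0,2],"spin":0},{"fingers":255,"translation":[0,0,2],"spin":0},{"fingers":255,"translation":[0,0,0.5],"spin":0},{"fingers":255,"translation":[-0.1,0,0.5],"spin":0},{"fingers":255,"translation":[-0.1,0,0.5],"spin":0},{"fingers":255,"translation":[-0.1,0,0.5],"spin":0},{"fingers":255,"translation":[-0.1,0,0.5],"spin":0},{"fingers":255,"translation":[-0.1,0,0.5],"spin":0},{"fingers":255,"translation":[-0.1,0,0.5],"spin":0},{"fingers":255,"translation":[-0.1,0,0.5],"spin":0},{"fingers":255,"translation":[-0.1,0,0.5],"spin":0},{"fingers":255,"translation":[-0.1,0,0.5],"spin":0}]'
python3 -m crank '[{"fingers":255,"translation":[0,0,0.2],"spin":0},{"fingers":255,"translation":[0,0,0],"spin":0},{"fingers":255,"translation":[0,0,0],"spin":0},{"fingers":255,"translation":[0,0,0],"spin":0}]'
```

```text
time: 12.75
position: [0.6152, 0.251, 0.2178]
tool_rot: [-0.002, -3.14, 0.001]
wrist_force: [-0.9, 0.5, 0.9]
grip_width: 0.0
finger_force: 0.4
time: 13.15
position: [0.6151, 0.251, 0.2173]
tool_rot: [-0.001, -3.141, 0.001]
wrist_force: [-2.6, -0.3, 5.8]
grip_width: 0.0002
finger_force: 3.2
```

The tip is at 44 mm and the force has risen to 5.8 N, so the tag is on its stop. I'll lift, move aside over clear bench and look.

```bash
python3 -m crank '[{"fingers":255,"translation":[0,0,-2],"spin":0},{"fingers":255,"translation":[0,0,-4],"spin":0},{"fingers":255,"translation":[0,0,-4],"spin":0},{"fingers":255,"translation":[2,-3,-1],"spin":0},{"fingers":255,"translation":[2,-3,-1],"spin":0},{"fingers":255,"translation":[2,-3,-1],"spin":0},{"fingers":255,"translation":[2,-3,0],"spin":0},{"fingers":255,"translation":[2,-3,0],"spin":0},{"fingers":255,"translation":[2,0,0],"spin":0},{"fingers":255,"translation":[0,0,0],"spin":0},{"fingers":255,"translation":[0,0,0],"spin":0},{"fingers":255,"translation":[0,0,0],"spin":0}]'
python3 - <<'E'
from h import *
c=cam("top"); cv2.imwrite("pics/top2.png",c["image"][:,:,::-1]); W=cloud(c)
for n,p,a in(("L",(.505,.2575),-3.5),("M",(.498,-.029),3),("R",(.541,-.269),-5)):
    a=np.radians(a); e=np.array(p)+.088*np.array([np.cos(a),np.sin(a)])
    g=np.hypot(W[...,0]-e[0],W[...,1]-e[1])<.008; k=np.hypot(W[...,0]-p[0],W[...,1]-p[1])<.02
    print(n,"tag z at local x .088",np.nanmedian(W[g][:,2]),"plate",np.nanmedian(W[k][:,2]))
E
```

```text
time: 14.35
position: [0.4958, 0.1015, 0.3464]
tool_rot: [-0.001, -3.141, 0.0]
wrist_force: [0.1, 1.1, -0.4]
grip_width: 0.0002
finger_force: 0.0
L tag z at local x .088 nan plate 0.06525350950945913
M tag z at local x .088 0.07069405919939692 plate 0.06602427397220456
R tag z at local x .088 0.06826029075269752 plate 0.06620191948778742
  return np.nanmean(a, axis, out=out, keepdims=keepdims)
```

View pics/top2.png

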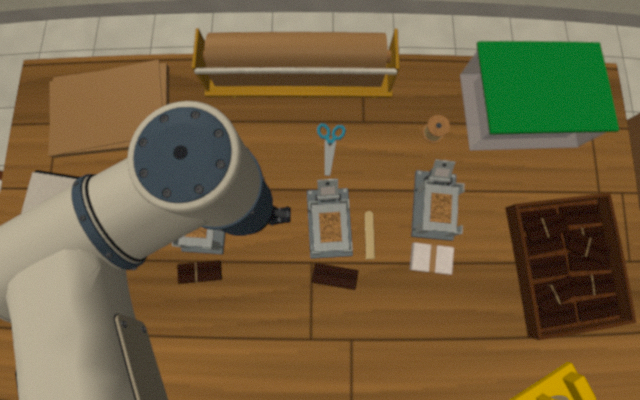

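The arm hides the left tag and the glue. The middle tag (327,187) and the right tag (443,168) are still up. I'll retreat further towards the robot and to the right for a clear look.

```bash
python3 -m crank '[{"fingers":255,"translation":[2,-4,-1],"spin":0},{"fingers":255,"translation":[2,-4,-1],"spin":0},{"fingers":255,"translation":[2,-4,0],"spin":0},{"fingers":255,"translation":[2,-4,0],"spin":0},{"fingers":255,"translation":[2,-4,0],"spin":0},{"fingers":255,"translation":[2,-4,0],"spin":0},{"fingers":255,"translation":[2,-4,0],"spin":0},{"fingers":255,"translation":[1,-4,0],"spin":0},{"fingers":255,"translation":[0,0,0],"spin":0},{"fingers":255,"translation":[0,0,0],"spin":0},{"fingers":255,"translation":[0,0,0],"spin":0}]'
python3 - <<'E'
from h import *
c=cam("top"); cv2.imwrite("pics/top3.png",c["image"][:,:,::-1]); W=cloud(c)
for n,p,a in(("L",(.505,.2575),-3.5),("M",(.498,-.029),3),("R",(.541,-.269),-5)):
    a=np.radians(a); e=np.array(p)+.088*np.array([np.cos(a),np.sin(a)])
    for f in(.088,.11):
        e=np.array(p)+f*np.array([np.cos(a),np.sin(a)]); g=np.hypot(W[...,0]-e[0],W[...,1]-e[1])<.008; print(n,f,np.round(np.nanmedian(W[g][:,2]),4) if g.any() else None)
    k=np.hypot(W[...,0]-p[0],W[...,1]-p[1])<.02; print("plate",np.nanmedian(W[k][:,2]))
E
```

```text
time: 15.5
position: [0.3455, -0.2182, 0.3665]
tool_rot: [-0.001, -3.141, -0.0]
wrist_force: [-0.1, 0.2, -0.6]
grip_width: -0.0
finger_force: 0.0
L 0.088 0.0439
L 0.11 0.0437
plate 0.06545441619747905
M 0.088 0.0694
M 0.11 None
plate 0.06588106534139393
R 0.088 0.0691
R 0.11 0.0006
plate 0.06636714612818778
```

View pics/top3.png

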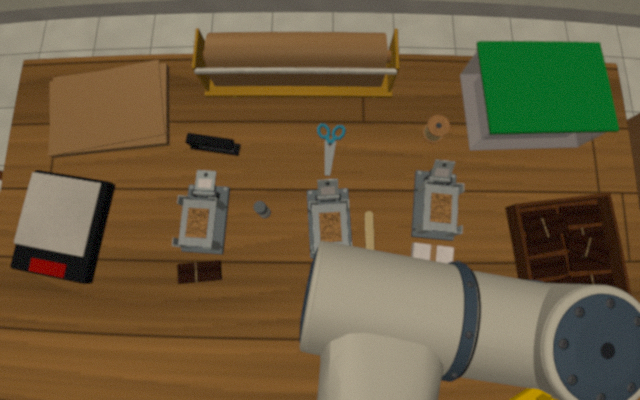

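The left tag (205,181) lies level at 44 mm. The other two tags are up at (327,187) and (443,168), the plates are back up, the visible bystanders are unmoved, and the hand is clear.

```bash
python3 -c "from rig import manip; print(manip.hand_in())"
```

```text
the job is handed in; nothing more can be done
None
```

The left magazine had the soft spring (about 3.3 N at 11 mm, against about 6.5 N at 9 mm for the other two), so I pushed its tag fully down, left the other two up and handed the job in with the hand clear; no verdict came back.

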